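# Vent the gas sampler and draw out its filter plate for inspection

### The arm

A 6-joint arm with a two-finger parallel gripper is mounted at the origin on the work surface. World frame = base frame: x ahead of the robot, y to its left, z up, the work surface at z = 0. Lengths are in m, angles in rad, forces in N, time in s.
With the tool pointing down it reaches from about 0.325 to 0.875 m from the base axis. Payload 4.4 kg.
Tool frame: the origin (TCP) lies between the finger pads; the fingertips stand tips_ahead ahead of it and the grasp point (between the pads) lies 3 mm ahead of it (tips_ahead is the distance from the TCP to the fingertips, in m); z points along the fingers, y is the direction in which the jaws open and shut (so a half turn about z gives the same grasp; the last joint's range is limited). The gripper opens to 85 mm and grips with 20 to 120 N. Pads are 22 mm wide; open, the fingers measure 114 mm over their backs; the gripper's body (76 mm by 85 mm) begins 54 mm behind the grasp point. The pads swing forward as they close: fully open they stand 13 mm farther back than shut.
Start: joints at [1.002, 0.207, 1.542, -0, 1.393, -0.15], TCP at [0.233, 0.526, 0.253] pointing down, gripper open.
Joint ranges: [-2.73, 2.73], [-0.86, 2.22], [0.23, 2.46], [-1.11, 4.25], [0.08, 2.63], [-2.82, 2.82]. Speed limits (rad/s): [2.79, 2.79, 3.14, 3.14, 3.14, 3.14].

### API

Orientations are given as a rotation vector (axis times angle).
In Python, from workcell import * gives the robot as it stands.
- The arm moves only by the tool play_rows, never from a script. Its argument "rows" is one flat list of numbers, 7 for each row, row after row: the shift along the tool's x, y, z each as a share of 0.8 m, from -1 to 1, then the turn, a rotation vector about the tool's x, y, z each as a share of 90 degrees, from -1 to 1, then the opening, from 0 (shut) to 1 (fully open). A call has 1 to 20 rows; each row shifts and turns the commanded pose from where the row before left it, along the tool's axes as they then stand; what a row does not reach is not made up. A row lasts 1/12 s, in which the tool goes at most 41.7 mm and 7.16 degrees, less where a joint would pass 70% of its speed; a pose out of reach is approached as far as the arm can. A call with a number of a shift or a turn outside -1 to 1 is refused whole. A call with a gripper value outside its range is refused whole. The fingers move at their own pace and stop on an object; the grip force is fixed at half the most. Time passes only in rows, so rows that do not move let the fingers close. It gives the time, the measured TCP pose, the force and the opening at its end, in the units of the state.
- observe(): the state, without advancing time (a new reading comes with each control period).
- grab_frame(name): name is "scene" or "side" or "wrist"; returns a dict with "img" (420x560x3 uint8, red, green, blue), "fx", "fy", "cx", "cy" (pixels), "k1" (the pictures are not rectified: a ray, as slopes to the right and down, at radius r is drawn at 1 + k1 r^2 times it, then the intrinsics apply), "eye" and "rotation" of the camera in the world. Camera axes: x right, y down, z forward; pixel columns grow to the right and rows downward; lengths in m; the calibration is good to about 2 mm. A picture is of the moment at which its call begins. There is no depth.
- sign_off(): hands the job in, once; it reports no verdict.
The state is a dict: "clock": time; "q": joint angles; "dq": joint speeds; "effort": joint torques, N m; "position": TCP position; "tool_rot": TCP orientation; "contact_force": force on the tool from outside, world axes, zero at the start; "ft_torque": the same for the moment, N m; "finger_gap": opening from 0.0 (shut) to 1.0 (fully open).
Only numpy, scipy, OpenCV 4.12 (cv2) and the standard library are available. Lean on these libraries where they do the work, as an engineer would, in place of code of your own. Each camera call takes 0.05 s, during which the arm holds its last target. There are 200 camera calls.

### The job

Vent the gas sampling unit by pressing its round plunger right down to the stop, and let it spring back. Then swing the grey flap on the unit's top fully back and leave it standing open, draw out the filter plate that stands hidden beneath it, and present it over the middle of the white tile: upright, still, about 15 cm above the tile. The job finishes while you are still holding the plate there; do not put it down, and leave the stirrer's beaker, the jar and the wrench where they are.

Things in the scene. Friction and masses are not known exactly. Their poses are not given: they have to be found in the camera images.
- unit: gas sampling unit, a white box with a grey base, fixed to the bench, 160 (x) x 300 (y) x 120 mm high. Origin on its underside; it spans x -75 to +85 mm, y -150 to +150 mm; -x is its front, towards the robot. On its top, the vent plunger stands at x 0, y +100 mm, and the flap covers the well at y -125 to +15 mm.
- groove (a point): middle of the groove's floor, 40 mm above the bench, in the open well under the flap (unit x -58 to +55, y -125 to +15 mm; depth 80 mm from the unit's top). Two ribs, 18 mm high, running along the unit's x on the well's floor, leave the groove 11 mm wide, in which the filter plate stands. Axes as the unit's.
- vent (a joint): travel of the vent plunger: 0 up at rest, 0.012 m fully down at its stop. It moves straight down against a spring (3 N at first, about 7 N at the stop) and springs back by itself.
- vent_top (a point): middle of the top face of the plunger's black mushroom head (36 mm across), 156 mm above the bench when at rest; moves with it.
- flap (a joint): opening angle of the flap in rad: 0 shut (level), 1.57 upright, 1.9 fully back at its stop. It may start slightly ajar. The hinge is stiff (about 0.1 N m) and the flap stays where it is left. It opens by lifting the front edge up and over, away from the robot.
- flap_tongue (a point): grip point on the flap's tongue; moves with the flap, a grey panel 130 x 150 x 5 mm. From its front edge's middle the tongue (48 long, 16 wide along the hinge, 8 thick) stands out in the panel's plane, in front of the unit. The point is mid-tongue, 32 mm from the panel's edge. Pinched across its 16 mm, it turns between the fingers as the flap swings, so the tool may keep pointing down.
- flap_hinge (a point): middle of the flap's hinge line, which runs along the unit's y at the far side of the flap: x +62, y -55, z 120.5 mm of the unit. flap_tongue is 164 mm from it, and 4 mm above the hinge's level when the flap is shut.
- plate_mid (a point): centre of the filter plate, half-way up. Loose, 60 to 130 g, 70 mm tall: aluminium frame 64 (x) x 8 (y) x 46 (z) mm with a round brass disc, and centred on it the grip lug, 30 (x) x 12 (y) x 24 (z) mm, its centre 23 mm above this point. z is up. It stands in the groove hidden under the flap, its top 10 mm below the unit's top, up to 12 mm off the groove's middle along x. Draws straight up.
- tile: white inspection tile fixed to the bench, 130 x 130 x 8 mm high; origin at the centre of its underside. It lies on one side of the unit, left or right; the stirrer is on the other.
- stirrer: blue round stirrer fixed to the bench, 132 mm across, 48 mm high, with the beaker on it; origin at the centre of its underside. To be left alone.
- beaker: glass beaker, 60 mm across, 75 mm high, standing on the stirrer; origin at the centre of its underside. To be left alone.
- jar: amber jar, 60 mm across, 85 mm high, standing to the left beyond the unit; origin at the centre of its underside. To be left alone.
- wrench: steel wrench, 160 mm long, lying to the right beyond the unit; origin under its middle. To be left alone.
- plate: the same filter plate, with its origin at the centre of its lower edge, 35 mm below plate_mid.
Mind the look-alikes: they are no part of the job. Of the things like the tile, leave any that is blue or red; of the rest the smaller one is meant.

How it is judged:
By the outcome, as a careful person would: the job done as asked, in the order asked, and still so for the second after the job is handed in, while the arm keeps its last pose, push and grip.
It also fails if it takes over 64 s, if anything falls off the work surface, if the arm or the gripper's body presses on something with over 40 N, if the wrist force passes 120 N, or if a joint passes its speed limit or range.

## Working session

There is one attempt and no reset: what is moved stays moved. The work goes in short steps, Python scripts to look and compute and a tool call to move; the robot and the scene stay as the last step left them, time stands still between calls to the robot, and variables do not carry over. Pictures are saved under pics/ and viewed, about 8 in all and at most 12, crops included, and the job is handed in when it is done.

Besides the shell and the picture viewer there is one more tool, called after ">>>" as name(argument=value, ...) on one line, values as JSON. play_rows: Moves the arm, as the interface text tells. Its arguments: {"type":"object","properties":{"rows":{"type":"array","items":{"type":"number","minimum":-1,"maximum":1}}},"required":["rows"]}

```bash
mkdir -p pics; cat > h.py <<'E'
from workcell import *
import numpy as np, cv2
def save(name,fn):
    f=grab_frame(name); cv2.imwrite('pics/'+fn+'.png',f['img'][:,:,::-1]); np.save('pics/'+fn+'.npy',f,allow_pickle=True); return f
def load(fn): return np.load('pics/'+fn+'.npy',allow_pickle=True).item()
def ray(f,u,v):
    x=np.array([(u-f['cx'])/f['fx'],(v-f['cy'])/f['fy']]); r=x.copy()
    for _ in range(20): r=x/(1+f['k1']*(r@r))
    d=np.array(f['rotation'])@np.array([r[0],r[1],1]); return np.array(f['eye']),d/np.linalg.norm(d)
def onz(f,u,v,z):
    e,d=ray(f,u,v); return e+d*(z-e[2])/d[2]
def tri(f1,p1,f2,p2):
    e1,d1=ray(f1,*p1); e2,d2=ray(f2,*p2)
    s=np.linalg.lstsq(np.c_[d1,-d2],e2-e1,rcond=None)[0]
    a,b=e1+s[0]*d1,e2+s[1]*d2; return (a+b)/2,np.linalg.norm(a-b)
def proj(f,P):
    c=np.array(f['rotation']).T@(np.array(P)-f['eye']); r=c[:2]/c[2]; r=r*(1+f['k1']*(r@r)); return r*[f['fx'],f['fy']]+[f['cx'],f['cy']]
E
python3 - <<'E'
from h import *
a=save('scene','s1');b=save('side','d1')
for f in(a,b): print({k:np.round(v,3).tolist() for k,v in f.items() if k!='img'})
s=observe();print({k:np.round(v,3).tolist() for k,v in s.items()})
E
```

```text
{'fx': 412.168, 'fy': 412.168, 'cx': 281.887, 'cy': 207.237, 'k1': 0.032, 'eye': [1.433, 0.152, 0.801], 'rotation': [-1.606, -1.775, 0.858]}
{'fx': 390.123, 'fy': 390.123, 'cx': 281.509, 'cy': 212.238, 'k1': -0.075, 'eye': [0.311, -0.929, 0.69], 'rotation': [-2.068, 0.288, -0.138]}
{'clock': 0.1, 'q': [1.002, 0.207, 1.543, -0.0, 1.393, -0.151], 'dq': [0.0, -0.004, -0.005, -0.001, 0.002, -0.002], 'effort': [-0.001, -38.409, -29.255, -0.0, 0.005, 0.0], 'position': [0.233, 0.525, 0.252], 'tool_rot': [-0.651, -3.073, 0.003], 'contact_force': [0.245, 0.425, -0.207], 'ft_torque': [0.017, -0.04, 0.023], 'finger_gap': 1.0}
```

View pics/s1.png

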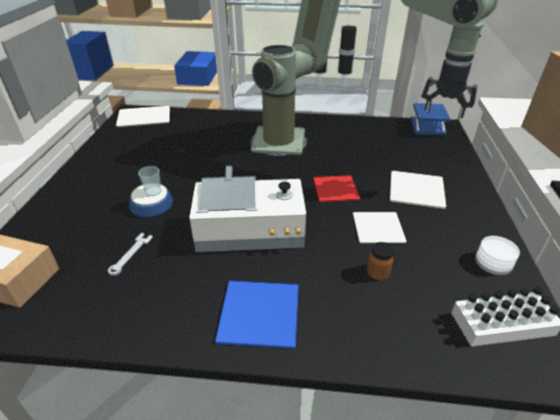

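View pics/d1.png

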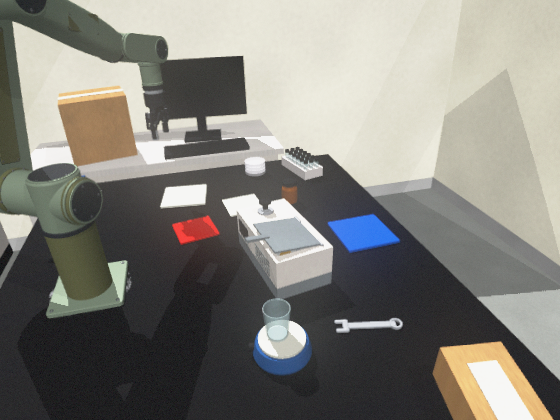

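The scene view shows the plunger at about (285,185), the flap tongue at (229,172), and the unit around (248,215). In the side view the plunger is at (266,207) and the tongue at (256,239).

Things that could be taken for the tile (scene pixels):
- white (379,227)
- white (418,189), looks larger
- far white (143,117)
- red (337,188)
- blue (260,313)

I'll measure the white ones, then check a close crop.

```bash
sed -i "s/^def ray/from scipy.spatial.transform import Rotation as Rn\nRm=lambda f:Rn.from_rotvec(f['rotation']).as_matrix()\ndef ray/; s/np.array(f\['rotation'\])/Rm(f)/" h.py
python3 - <<'E'
from h import *
a=load('s1');b=load('d1')
for n,f in(('scene',a),('side',b)):
  i=f['img'].astype(int); m=((i.min(2)>140)&(i.max(2)-i.min(2)<40)).astype(np.uint8)
  cs,_=cv2.findContours(m,0,2)
  for c in cs:
    A=cv2.contourArea(c)
    if A<250: continue
    q=cv2.approxPolyDP(c,0.04*cv2.arcLength(c,True),True)[:,0]
    if len(q)!=4: continue
    P=np.array([onz(f,*p,0.008)[:2] for p in q]); ctr=P.mean(0)
    if np.abs(P).max()>1.5: continue
    print(n,q.mean(0),ctr.round(3),np.linalg.norm(P-np.roll(P,1,0),axis=1).round(3))
p,e=tri(a,(285,184.5),b,(266,205));print('vent',p,e)
p,e=tri(a,(229,170),b,(254,239));print('tongue',p,e)
x=cv2.resize(a['img'][150:260,170:420],None,fx=3.2,fy=3.2,interpolation=cv2.INTER_CUBIC)
y=cv2.resize(b['img'][185:300,215:345],None,fx=2.2,fy=2.2,interpolation=cv2.INTER_CUBIC)
o=np.zeros((600,800,3),np.uint8);o[:352,:800]=x[:352,:800];h=min(y.shape[0],248);o[352:352+h,:y.shape[1]]=y[:h]
cv2.imwrite('pics/c1.png',o[:,:,::-1])
E
```

```text
scene [306.5  404.25] [1.035 0.164] [0.024 0.058 0.019 0.057]
scene [129.5 253. ] [ 0.668 -0.333] [0.146 0.034 0.154 0.027]
scene [378.5 227. ] [0.491 0.348] [0.129 0.13  0.124 0.13 ]
scene [148.5 194. ] [ 0.404 -0.378] [0.077 0.09  0.078 0.08 ]
scene [417.   188.75] [0.282 0.49 ] [0.167 0.165 0.164 0.165]
scene [248.   208.75] [ 0.436 -0.047] [0.35  0.274 0.307 0.276]
scene [286.   143.75] [0.031 0.035] [0.168 0.146 0.115 0.168]
scene [ 45.5 167.5] [ 0.242 -0.786] [0.178 0.599 0.163 0.581]
scene [332.5  101.25] [-0.386  0.213] [0.249 0.324 0.191 0.308]
side [498.25 390.25] [ 0.837 -0.578] [0.064 0.131 0.067 0.141]
side [ 56.75 294.25] [-0.086 -0.011] [0.141 0.074 0.033 0.054]
side [184.  195.5] [0.283 0.488] [0.167 0.165 0.166 0.165]
vent [0.51626276 0.06935364 0.14796722] 0.015093908355134081
tongue [ 0.44763283 -0.09805093  0.14307587] 0.007669949160445682
```

View pics/c1.png

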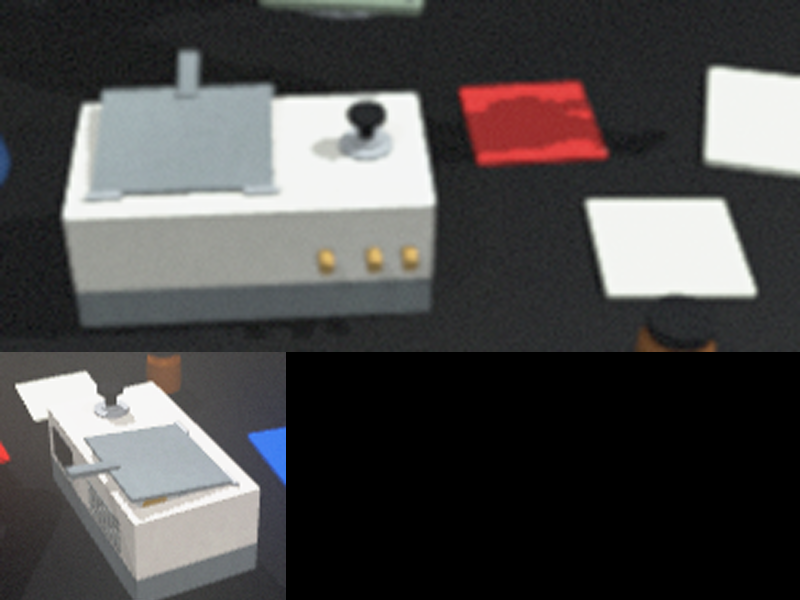

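The crop shows the chosen tile (smaller white, 130 mm, at scene (379,227)). It also shows the mushroom head at scene (284,184), and the flap slightly ajar with its tongue mid at scene (229,172) and side (257,238).

```bash
python3 - <<'E'
from h import *
a=load('s1');b=load('d1')
c=[(195.6,182.2),(300.3,179.1),(305.9,214),(190.6,217.8)]
P=np.array([onz(a,*p,.12)[:2] for p in c]);print(P.round(3))
c=[(237.5,211),(285,198.6),(331.5,249.5),(276,260)] # side: FL,BL,BR,FR
c=[(215+50/2.2,185+(410-352)/2.2),(215+155/2.2,185+(384-352)/2.2),(215+258/2.2,185+(490-352)/2.2),(215+135/2.2,185+(520-352)/2.2)]
Q=np.array([onz(b,*p,.12)[:2] for p in c]);print(Q.round(3))
print('vent z.156',onz(a,284.4,184.4,.156),onz(b,265,205,.156))
print('tongue',tri(a,(228.75,171.9),b,(257,237.8)))
for Z in (P[[0,1,2,3]],Q[[3,0,1,2]]):
  yd=(Z[1]-Z[0]+Z[2]-Z[3]); print(np.degrees(np.arctan2(-yd[0],yd[1])),Z.mean(0))
q=observe()
T=Rn.from_rotvec(q['tool_rot']).as_matrix();print(T.round(3))
E
```

```text
[[ 0.48  -0.189]
 [ 0.433  0.111]
 [ 0.593  0.136]
 [ 0.639 -0.159]]
[[ 0.439  0.093]
 [ 0.596  0.124]
 [ 0.638 -0.168]
 [ 0.487 -0.182]]
vent z.156 [0.51596846 0.07174219 0.156     ] [0.51242065 0.04242959 0.156     ]
tongue (array([ 0.45647413, -0.09647455,  0.14328052]), np.float64(0.0058653459477997))
8.92388712829956 [ 0.53649851 -0.02533243]
9.13785254634082 [ 0.54001751 -0.0331276 ]
[[-0.914  0.406 -0.001]
 [ 0.406  0.914 -0.002]
 [ 0.    -0.002 -1.   ]]
```

>>> play_rows(rows=[0,0,0,0,0,-0.0733,0,0,0,0,0,0,-0.0733,0,0,0,0,0,0,-0.0733,0,0,0,0,0,0,-0.0733,0,0,0,0,0,0,-0.0733,0,-0.01875,-0.0441,-0.0027,0,0,0,0,-0.01875,-0.0441,-0.0027,0,0,0,0,-0.01875,-0.0441,-0.0027,0,0,0,0,-0.01875,-0.0441,-0.0027,0,0,0,0,-0.01875,-0.0441,-0.0027,0,0,0,0,-0.01875,-0.0441,-0.0027,0,0,0,0,-0.01875,-0.0441,-0.0027,0,0,0,0,-0.01875,-0.0441,-0.0027,0,0,0,0,-0.01875,-0.0441,-0.0027,0,0,0,0,-0.01875,-0.0441,-0.0027,0,0,0,0,-0.01875,-0.0441,-0.0027,0,0,0,0,-0.01875,-0.0441,-0.0027,0,0,0,0,-0.01875,-0.0441,-0.0027,0,0,0,0,-0.01875,-0.0441,-0.0027,0,0,0,0])

```text
clock: 1.68
position: [0.5187, 0.069, 0.2832]
tool_rot: [0.247, -3.131, -0.0]
contact_force: [0.4, 0.9, 0.6]
finger_gap: 0.001
```

```bash
python3 - <<'E'
from h import *
import workcell;print([n for n in dir(workcell) if n[0]!='_'], globals().get('tips_ahead'))
f=save('wrist','w1');s=observe()
T=Rn.from_rotvec(s['tool_rot']).as_matrix();print(s['position'],s['finger_gap'],T.round(3).tolist(),s['contact_force'],s['clock'])
print('cam in tool',T.T@(np.array(f['eye'])-s['position']),(T.T@Rm(f)).round(2))
E
```

```text
['IKError', 'grab_frame', 'observe', 'sign_off', 'tips_ahead'] 0.022
[0.52264721 0.06286927 0.2837686 ] 0.004360441493639575 [[-0.988, -0.152, 0.004], [-0.152, 0.988, -0.006], [-0.003, -0.006, -1.0]] [ 3.951601   -3.46468772  0.16344214] 1.7333
cam in tool [ 0.08130911  0.00504009 -0.1193611 ] [[ 0.01 -0.95 -0.3 ]
 [ 1.    0.    0.01]
 [-0.01 -0.3   0.95]]
```

View pics/w1.png

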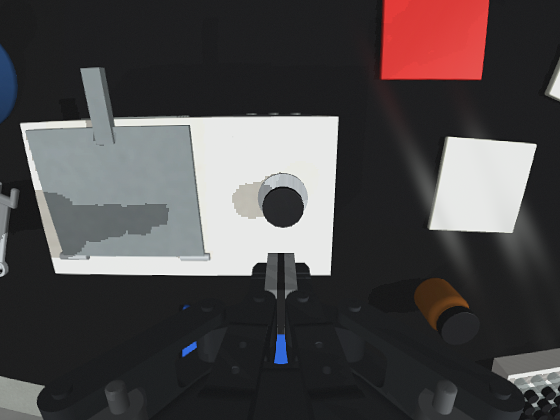

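The wrist view shows the black plunger head at about (283,207) and the tongue from (93,68) to (103,143). The white tile is at (482,185), and the arm stands over the unit.

```bash
python3 - <<'E'
from h import *
f=load('w1');a=load('s1');s=observe()
g=f['img'].max(2);m=(g[170:235,245:325]<60).astype(np.uint8)
cs,_=cv2.findContours(m,0,2);c=max(cs,key=cv2.contourArea);(x,y),r=cv2.minEnclosingCircle(c);x+=245;y+=170
print(x,y,r,cv2.contourArea(c)); print('z.156',onz(f,x,y,.156)); v=tri(f,(x,y),a,(284.4,184.4));print('vent',v)
p=onz(f,x+r,y,.156)-onz(f,x-r,y,.156);print('diam if .156',np.linalg.norm(p))
print('tongue tri',tri(f,(98,105),a,(228.75,171.9)))
C=[(21,124),(338,117),(331,275),(55,273)]
P=np.array([onz(f,*p,.12)[:2] for p in C]);yd=P[1]-P[0]+P[2]-P[3];print(P.round(3),P.mean(0),np.degrees(np.arctan2(-yd[0],yd[1])))
print(s['position'])
e=np.array(v[0])-s['position'];T=Rn.from_rotvec(s['tool_rot']).as_matrix();print('tool shift',T.T@e)
E
```

```text
282.5 206.5 20.554903030395508 1240.0
z.156 [0.51617862 0.06994811 0.156     ]
vent (array([0.51609164, 0.07084705, 0.15599933]), np.float64(0.0018056994543321826))
diam if .156 0.034888426265492864
tongue tri (array([ 0.45654696, -0.09408278,  0.14602278]), np.float64(0.0010180915860569441))
[[ 0.485 -0.186]
 [ 0.436  0.108]
 [ 0.594  0.134]
 [ 0.642 -0.162]] [ 0.53915073 -0.0265819 ] 9.28117354881317
[0.52264721 0.06286927 0.2837686 ]
tool shift [0.00564534 0.00969767 0.12769374]
```

>>> play_rows(rows=[0,0,0.02875,0,0,0,0,0,0,0.02875,0,0,0,0,0,0,0.02875,0,0,0,0,0,0,0.02875,0,0,0,0,0,0,0,0,0,0,0,0,0,0,0,0,0,0,0,0,0,0,0,0,0])

```text
clock: 2.32
position: [0.519, 0.0709, 0.1925]
tool_rot: [-0.248, 3.13, -0.0]
contact_force: [-0.4, -0.4, 0.0]
finger_gap: 0.0
```

>>> play_rows(rows=[0,0,0.005,0,0,0,0,0,0,0.005,0,0,0,0,0,0,0.005,0,0,0,0,0,0,0.0025,0,0,0,0,0,0,0.0025,0,0,0,0,0,0,0.0025,0,0,0,0,0,0,0,0,0,0,0,0,0,0,0,0,0,0])

```text
clock: 2.98
position: [0.5185, 0.0708, 0.1739]
tool_rot: [-0.248, 3.131, 0.0]
contact_force: [-1.0, 0.8, 4.5]
finger_gap: 0.001
```

>>> play_rows(rows=[0,0,0.0025,0,0,0,0,0,0,0.0025,0,0,0,0,0,0,0.0025,0,0,0,0,0,0,0.0025,0,0,0,0,0,0,0,0,0,0,0,0,0,0,0,0,0,0])

```text
clock: 3.48
position: [0.5186, 0.0708, 0.1661]
tool_rot: [-0.248, 3.131, -0.0]
contact_force: [-2.1, -0.1, 7.3]
finger_gap: -0.004
```

>>> play_rows(rows=[0,0,0.00125,0,0,0,0,0,0,0.00125,0,0,0,0,0,0,0,0,0,0,0,0,0,0,0,0,0,0])

```text
clock: 3.82
position: [0.5188, 0.0708, 0.1659]
tool_rot: [-0.248, 3.131, -0.0]
contact_force: [-6.5, -0.5, 17.1]
finger_gap: -0.003
```

The plunger is at its stop: 17 N with no further travel, and the TCP went from 178 to 166 mm. Next I lift and go over the tongue.

>>> play_rows(rows=[0,0,-0.035,0,0,0,0,0,0,-0.035,0,0,0,0,0,0,-0.035,0,0,0,0,0.0216,-0.0383,0,0,0,0,0.5,0.0216,-0.0383,0,0,0,0,0.5,0.0216,-0.0383,0,0,0,0,0.5,0.0216,-0.0383,0,0,0,0,0.5,0.0216,-0.0383,0,0,0,0,0.5,0,0,0,0,0,0,0.5,0,0,0,0,0,0,0.5,0,0,0,0,0,0,0.5])

```text
clock: 4.73
position: [0.4571, -0.0939, 0.2469]
tool_rot: [0.246, -3.132, -0.001]
contact_force: [0.1, 0.2, -0.7]
finger_gap: 0.502
```

```bash
python3 - <<'E'
from h import *
f=save('wrist','w2');g=save('side','d2');s=observe();print(s['position'],s['finger_gap'])
o=np.zeros((420,800,3),np.uint8);o[:,:560]=f['img'];o[:240,560:]=cv2.resize(g['img'][180:300,220:340],None,fx=2,fy=2)
cv2.imwrite('pics/c2.png',o[:,:,::-1])
E
```

```text
[ 0.45736717 -0.09305965  0.24711055] 0.49957175826533023
```

View pics/c2.png

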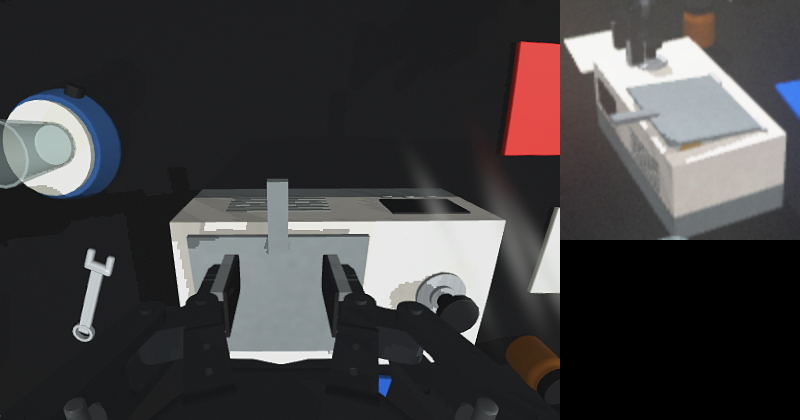

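The wrist view shows the tongue centred between the fingers, tip at (277,180) and root at about (277,240). The plunger has sprung back at (458,315), and the flap is slightly ajar.

```bash
python3 - <<'E'
from h import *
f=load('w1');g=load('w2')
t=tri(f,(93,68),g,(277.5,180));r=tri(f,(101,140),g,(277.5,236));print(t,r)
yaw=np.radians(9.2);ux=np.array([np.cos(yaw),np.sin(yaw)]);uy=np.array([-ux[1],ux[0]])
v=np.array([.516,.0705]);o=v-.1*uy;H=o+.062*ux-.055*uy
print('origin',o,'hinge',H)
for p in (t[0],r[0]): d=p[:2]-H;print(d@ux,d@uy,p[2]-.1205)
E
```

```text
(array([ 0.42798364, -0.10103607,  0.14107065]), np.float64(8.920605283828942e-05)) (array([ 0.48211011, -0.09535834,  0.13299895]), np.float64(0.011048359728595034))
origin [ 0.53198812 -0.02821363] hinge [ 0.60198403 -0.07259349]
-0.17630952822660945 -0.0002573189641047677 0.020570653693489205
-0.12197157275928805 -0.0033064257161647646 0.012498951311875728
```

>>> play_rows(rows=[0.0104,-0.0019,0,0,0,0,0.5,0.0104,-0.0019,0.0325,0,0,0,0.5,0,0,0.0325,0,0,0,0.5,0,0,0.0325,0,0,0,0.5,0,0,0.0325,0,0,0,0.5,0,0,0,0,0,0,0.5,0,0,0,0,0,0,0.5,0,0,0,0,0,0,0,0,0,0,0,0,0,0,0,0,0,0,0,0,0,0,0,0,0,0,0,0,0,0,0,0,0,0,0,0,0,0,0,0,0,0])

```text
clock: 5.92
position: [0.4424, -0.0988, 0.145]
tool_rot: [-0.248, 3.128, 0.002]
contact_force: [0.9, 4.7, 0.2]
finger_gap: 0.169
```

```bash
python3 - <<'E'
from h import *
s=observe();print(s['position'],s['finger_gap'],s['q'].round(2) if hasattr(s['q'],'round') else s['q'])
# arc: planned rows, TCP 3mm above grasp; tool -x = unit x
th0=.093+.0244; L=.164
th=np.linspace(th0,1.9+.0244,45)
x=-L*np.cos(th);z=L*np.sin(th)
print(np.c_[-np.diff(x)/.8,-np.diff(z)/.8].round(4).tolist())
E
```

```text
[ 0.44239461 -0.09879358  0.14496951] 0.16906211788453968 [-0.41  0.07  1.94  0.    1.13 -2.14]
[[-0.0012, -0.0083], [-0.0015, -0.0083], [-0.0018, -0.0082], [-0.0022, -0.0081], [-0.0025, -0.008], [-0.0028, -0.0079], [-0.0032, -0.0078], [-0.0035, -0.0077], [-0.0038, -0.0075], [-0.0041, -0.0074], [-0.0044, -0.0072], [-0.0047, -0.007], [-0.005, -0.0068], [-0.0052, -0.0066], [-0.0055, -0.0064], [-0.0058, -0.0061], [-0.006, -0.0059], [-0.0062, -0.0056], [-0.0065, -0.0054], [-0.0067, -0.0051], [-0.0069, -0.0048], [-0.0071, -0.0045], [-0.0073, -0.0043], [-0.0074, -0.0039], [-0.0076, -0.0036], [-0.0077, -0.0033], [-0.0079, -0.003], [-0.008, -0.0027], [-0.0081, -0.0024], [-0.0082, -0.002], [-0.0082, -0.0017], [-0.0083, -0.0013], [-0.0084, -0.001], [-0.0084, -0.0007], [-0.0084, -0.0003], [-0.0084, 0.0], [-0.0084, 0.0004], [-0.0084, 0.0007], [-0.0083, 0.0011], [-0.0083, 0.0014], [-0.0082, 0.0018], [-0.0082, 0.0021], [-0.0081, 0.0024], [-0.008, 0.0028]]
```

>>> play_rows(rows=[-0.0012,0,-0.0083,0,0,0,0,-0.0015,0,-0.0083,0,0,0,0,-0.0018,0,-0.0082,0,0,0,0,-0.0022,0,-0.0081,0,0,0,0,-0.0025,0,-0.008,0,0,0,0,-0.0028,0,-0.0079,0,0,0,0,-0.0032,0,-0.0078,0,0,0,0,-0.0035,0,-0.0077,0,0,0,0,-0.0038,0,-0.0075,0,0,0,0,-0.0041,0,-0.0074,0,0,0,0,-0.0044,0,-0.0072,0,0,0,0,-0.0047,0,-0.007,0,0,0,0])

```text
clock: 6.92
position: [0.4692, -0.0944, 0.2182]
tool_rot: [0.248, -3.131, -0.003]
contact_force: [3.4, 3.8, -6.9]
finger_gap: 0.166
```

>>> play_rows(rows=[-0.005,0,-0.0068,0,0,0,0,-0.0052,0,-0.0066,0,0,0,0,-0.0055,0,-0.0064,0,0,0,0,-0.0058,0,-0.0061,0,0,0,0,-0.006,0,-0.0059,0,0,0,0,-0.0062,0,-0.0056,0,0,0,0,-0.0065,0,-0.0054,0,0,0,0,-0.0067,0,-0.0051,0,0,0,0,-0.0069,0,-0.0048,0,0,0,0,-0.0071,0,-0.0045,0,0,0,0])

```text
clock: 7.75
position: [0.5162, -0.0868, 0.2638]
tool_rot: [0.248, -3.127, -0.003]
contact_force: [-2.9, 4.7, -5.5]
finger_gap: 0.17
```

>>> play_rows(rows=[-0.0073,0,-0.0043,0,0,0,0,-0.0074,0,-0.0039,0,0,0,0,-0.0076,0,-0.0036,0,0,0,0,-0.0077,0,-0.0033,0,0,0,0,-0.0079,0,-0.003,0,0,0,0,-0.008,0,-0.0027,0,0,0,0,-0.0081,0,-0.0024,0,0,0,0,-0.0082,0,-0.002,0,0,0,0,-0.0082,0,-0.0017,0,0,0,0,-0.0083,0,-0.0013,0,0,0,0,0,0,0,0,0,0,0])

```text
clock: 8.67
position: [0.5797, -0.0765, 0.2872]
tool_rot: [0.249, -3.13, -0.003]
contact_force: [-2.0, 6.3, -1.8]
finger_gap: 0.168
```

>>> play_rows(rows=[-0.0084,0,-0.001,0,0,0,0,-0.0084,0,-0.0007,0,0,0,0,-0.0084,0,-0.0003,0,0,0,0,-0.0084,0,0,0,0,0,0,-0.0084,0,0.0004,0,0,0,0,-0.0084,0,0.0007,0,0,0,0,-0.0083,0,0.0011,0,0,0,0,-0.0083,0,0.0014,0,0,0,0,-0.0082,0,0.0018,0,0,0,0,-0.0082,0,0.0021,0,0,0,0,0,0,0,0,0,0,0])

```text
clock: 9.58
position: [0.6463, -0.0657, 0.284]
tool_rot: [-0.249, 3.131, 0.002]
contact_force: [-3.2, 7.7, 1.6]
finger_gap: 0.167
```

>>> play_rows(rows=[-0.0081,0,0.0024,0,0,0,0,0,0,0,0,0,0,0,0,0,0,0,0,0,0])

```text
clock: 9.83
position: [0.6526, -0.0646, 0.2825]
tool_rot: [-0.249, 3.13, 0.003]
contact_force: [-1.5, 7.4, 2.5]
finger_gap: 0.165
```

>>> play_rows(rows=[-0.004,0,0.0014,0,0,0,0,0,0,0,0,0,0,0,0,0,0,0,0,0,0])

```text
clock: 10.08
position: [0.6558, -0.0641, 0.2817]
tool_rot: [-0.249, 3.13, 0.002]
contact_force: [-1.1, 7.0, 1.9]
finger_gap: 0.163
```

>>> play_rows(rows=[-0.004,0,0.0014,0,0,0,0,0,0,0,0,0,0,0,0,0,0,0,0,0,0])

```text
clock: 10.33
position: [0.6591, -0.0636, 0.2808]
tool_rot: [-0.249, 3.129, 0.002]
contact_force: [-0.9, 6.6, 2.4]
finger_gap: 0.168
```

>>> play_rows(rows=[-0.004,0,0.0015,0,0,0,0,0,0,0,0,0,0,0,0,0,0,0,0,0,0])

```text
clock: 10.58
position: [0.6624, -0.0631, 0.2799]
tool_rot: [-0.249, 3.129, 0.002]
contact_force: [-1.9, 7.4, 2.5]
finger_gap: 0.157
```

>>> play_rows(rows=[-0.004,0,0.0015,0,0,0,0,0,0,0,0,0,0,0,0,0,0,0,0,0,0])

```text
clock: 10.83
position: [0.6657, -0.0625, 0.2788]
tool_rot: [-0.249, 3.128, 0.002]
contact_force: [-1.3, 6.9, 3.8]
finger_gap: 0.164
```

>>> play_rows(rows=[-0.004,0,0.0015,0,0,0,0,-0.004,0,0.0016,0,0,0,0,0,0,0,0,0,0,0,0,0,0,0,0,0,0])

```text
clock: 11.17
position: [0.6723, -0.0614, 0.2766]
tool_rot: [-0.249, 3.127, 0.002]
contact_force: [-0.7, 7.9, 2.7]
finger_gap: 0.162
```

```bash
python3 - <<'E'
from h import *
f=save('scene','s3');g=save('side','d3');s=observe();print(s['position'],s['contact_force'])
o=np.zeros((400,800,3),np.uint8);o[:,:400]=cv2.resize(f['img'][130:260,170:300],(400,400));o[:,400:]=cv2.resize(g['img'][150:300,215:365],(400,400))
cv2.imwrite('pics/c3.png',o[:,:,::-1])
E
```

```text
[ 0.6722516  -0.06148961  0.27660773] [-1.0973902   7.43488454  4.21906666]
```

View pics/c3.png

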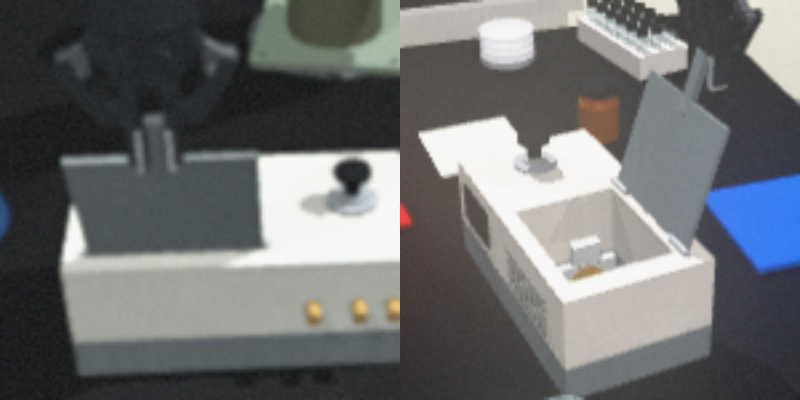

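The views show the flap leaning well back with the tongue still gripped. The plunger is back up, and the plate's lug is visible in the open well at crop (585,250). I'll push on until the stop is felt.

>>> play_rows(rows=[-0.004,0,0.0017,0,0,0,0,-0.004,0,0.0018,0,0,0,0,0,0,0,0,0,0,0,0,0,0,0,0,0,0])

```text
clock: 11.6
position: [0.6757, -0.061, 0.2751]
tool_rot: [0.248, -3.129, -0.001]
contact_force: [-11.4, 7.2, 11.5]
finger_gap: 0.158
```

```bash
python3 - <<'E'
from h import *
from scipy.optimize import least_squares
P=np.array([(.4424,-.0988,.145),(.4692,-.0944,.2182),(.5162,-.0868,.2638),(.5797,-.0765,.2872),(.6463,-.0657,.284),(.6526,-.0646,.2825),(.6591,-.0636,.2808),(.6657,-.0625,.2788),(.6723,-.0614,.2766),observe()['position']])
x=P[:,:2]@[.987,.160];z=P[:,2]
r=least_squares(lambda p:np.hypot(x-p[0],z-p[1])-p[2],[.58,.12,.164]);print(r.x,r.fun.round(4));c=r.x
print('abs angle',np.arctan2(z-c[1],-(x-c[0])).round(3)-.024)
r=least_squares(lambda p:np.hypot(x-p[0],z-.1235)-.164,[.58]);c=r.x;print(c,r.fun.round(4),np.arctan2(z-.1235,-(x-c[0])).round(3)-.024)
print(observe()['contact_force'])
E
```

```text
[0.58638601 0.12234263 0.16761858] [-0.0005  0.0007  0.0005 -0.0007 -0.0008 -0.0006 -0.0002  0.0002  0.0007
  0.0008]
abs angle [0.112 0.582 0.976 1.388 1.795 1.835 1.875 1.917 1.958 1.981]
[0.58549387] [0.0021 0.003  0.0026 0.0017 0.0019 0.0022 0.0026 0.0031 0.0036 0.0037] [0.106 0.579 0.977 1.392 1.802 1.842 1.882 1.924 1.966 1.988]
[-11.35193795   7.20825859  11.47336922]
```

Stop felt: the force jumped to about 16 N while the travel stalled. I release, lift clear, and move over the plate.

>>> play_rows(rows=[0,0,0,0,0,0,0.5,0,0,0,0,0,0,0.5,0,0,0,0,0,0,0.5,0,0,0,0,0,0,0.5,0,0,-0.0375,0,0,0,0.5,0,0,-0.0375,0,0,0,0.5,0.0342,0,0,0,0,0,0.5,0.0342,0,0,0,0,0,0.5,0.0342,0,0,0,0,0,0.5,0.0342,0,0,0,0,0,0.5,0.0342,0,0,0,0,0,0.5,0,0,0.045,0,0,0,0.5,0,0,0.045,0,0,0,0.5,0,0,0,0,0,0,0.5,0,0,0,0,0,0,0.5])

```text
clock: 12.85
position: [0.5407, -0.0836, 0.2564]
tool_rot: [0.247, -3.127, -0.003]
contact_force: [-0.5, -0.0, 0.7]
finger_gap: 0.501
```

```bash
python3 - <<'E'
from h import *
f=save('wrist','w4');g=save('side','d4');s=observe();print(s['position'],s['contact_force'],s['finger_gap'],s['clock'])
o=np.zeros((420,800,3),np.uint8);o[:,:560]=f['img'];o[:240,560:]=cv2.resize(g['img'][170:290,240:360],None,fx=2,fy=2)
cv2.imwrite('pics/c4.png',o[:,:,::-1])
E
```

```text
[ 0.54360126 -0.08424028  0.26036159] [ 0.56648773 -0.24110025  0.5437415 ] 0.49750401653754267 12.95
```

View pics/c4.png

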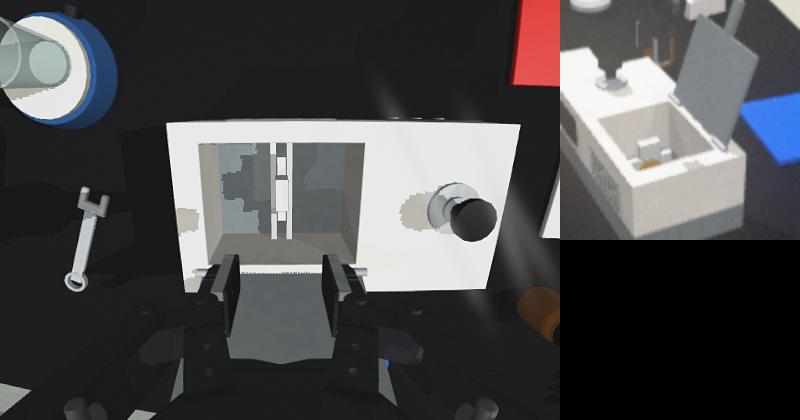

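The flap stands open in both views. In the wrist view the plate is in the groove at column about 282, rows about 155 to 222, with the lug at about (282,195). I'll take a close crop for the exact edges.

```bash
python3 - <<'E'
from h import *
f=load('w4');g=load('d4')
a=cv2.resize(f['img'][130:250,230:330],(500,600),interpolation=cv2.INTER_NEAREST)
x,y=proj(g,(.541,-.0825,.11)).astype(int);print(x,y)
b=cv2.resize(g['img'][y-25:y+25,x-25:x+25],(300,300),interpolation=cv2.INTER_CUBIC)
o=np.zeros((600,800,3),np.uint8);o[:,:500]=a;o[:300,500:]=b
cv2.imwrite('pics/c5.png',o[:,:,::-1])
E
```

```text
286 239
```

View pics/c5.png

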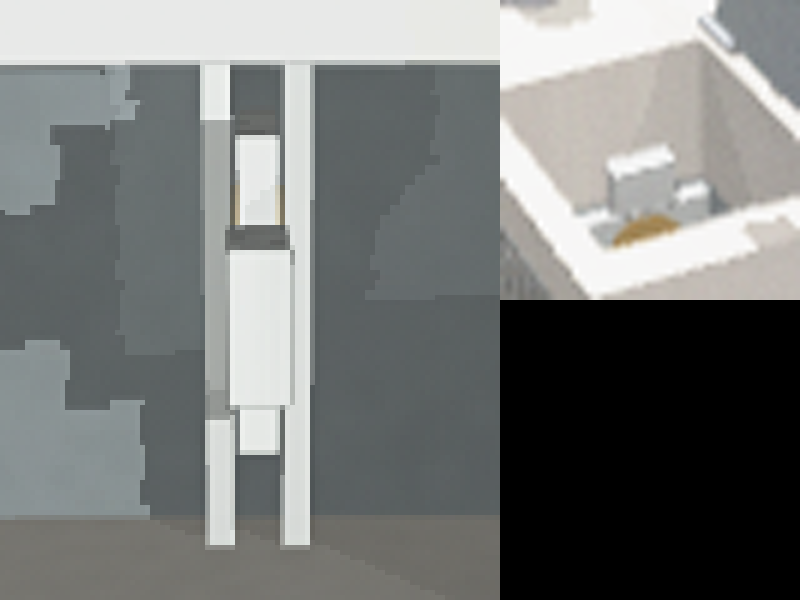

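The crop shows the lug's top face centred at wrist (282.1,195.7), corners (276,180) to (288.4,211.4). In the side view it is at about (284.7,240.3).

```bash
python3 - <<'E'
from h import *
f=load('w4');g=load('d4');s=observe()
t=tri(f,(282.1,195.7),g,(284.7,240.3));print(t)
A,B=onz(f,282.1,180,.11),onz(f,282.1,211.4,.11);print(A,B,np.linalg.norm(A-B));L,R=onz(f,276,195.7,.11),onz(f,288.4,195.7,.11);print(np.linalg.norm(L-R))
c=onz(f,282.1,195.7,.11);T=Rn.from_rotvec(s['tool_rot']).as_matrix();print(s['position'],T.round(4).tolist())
print('tool shift to lug top',T.T@(c-s['position']))
d=B-A;print('lug dir',np.degrees(np.arctan2(d[1],d[0])))
E
```

```text
(array([ 0.53457681, -0.08343808,  0.10922095]), np.float64(0.0019863206864672005))
[ 0.51906961 -0.08569496  0.11      ] [ 0.5480813 -0.0810385  0.11     ] 0.02938300501541398
0.01121658338953385
[ 0.54360126 -0.08424028  0.26036159] [[-0.9876, -0.1571, 0.0029], [-0.1572, 0.9876, -0.0012], [-0.0027, -0.0016, -1.0]]
tool shift to lug top [0.01039963 0.00268453 0.15032977]
lug dir 9.118364406436157
```

>>> play_rows(rows=[0,0,0,0,0,0,0.5])

```text
clock: 13.03
position: [0.5441, -0.0843, 0.2612]
tool_rot: [-0.248, 3.127, -0.003]
contact_force: [0.6, 0.2, 0.5]
finger_gap: 0.5
```

>>> play_rows(rows=[0.0135,0.0037,0,0,0,0,0.5,0,0,0.0333,0,0,0,0.5,0,0,0.0333,0,0,0,0.5,0,0,0.0333,0,0,0,0.5,0,0,0.0333,0,0,0,0.5,0,0,0.0333,0,0,0,0.5,0,0,0.01125,0,0,0,0.5,0,0,0.01125,0,0,0,0.5,0,0,0.01125,0,0,0,0.5,0,0,0,0,0,0,0.5,0,0,0,0,0,0,0.5])

```text
clock: 13.95
position: [0.5319, -0.0827, 0.0991]
tool_rot: [-0.248, 3.13, -0.001]
contact_force: [-0.0, 1.2, -0.1]
finger_gap: 0.498
```

>>> play_rows(rows=[0,0,0,0,0,0,0,0,0,0,0,0,0,0,0,0,0,0,0,0,0,0,0,0,0,0,0,0,0,0,0,0,0,0,0,0,0,0,0,0,0,0,0,0,0,0,0,0,0])

```text
clock: 14.53
position: [0.532, -0.0828, 0.0994]
tool_rot: [-0.248, 3.13, -0.002]
contact_force: [-0.8, -0.4, 5.4]
finger_gap: 0.131
```

>>> play_rows(rows=[0,0,-0.01,0,0,0,0,0,0,-0.0125,0,0,0,0,0,0,-0.0125,0,0,0,0,0,0,-0.015,0,0,0,0])

```text
clock: 14.87
position: [0.5305, -0.0821, 0.1387]
tool_rot: [0.247, -3.131, -0.002]
contact_force: [-0.6, 0.4, -1.4]
finger_gap: 0.128
```

>>> play_rows(rows=[0,0,-0.025,0,0,0,0,0,0,-0.025,0,0,0,0,0,0,-0.025,0,0,0,0,0,0,-0.025,0,0,0,0,0,0,-0.025,0,0,0,0,0,0,-0.025,0,0,0,0,0,0,-0.025,0,0,0,0,0,0,-0.025,0,0,0,0,0,0,0,0,0,0,0,0,0,0,0,0,0,0])

```text
clock: 15.7
position: [0.5316, -0.0824, 0.3]
tool_rot: [-0.248, 3.128, -0.002]
contact_force: [0.4, -1.3, -2.0]
finger_gap: 0.13
```

>>> play_rows(rows=[-0.0012,0.019,0,0,0,0,0,-0.0024,0.0385,0,0,0,0,0,-0.0024,0.0385,0,0,0,0,0,-0.0024,0.0385,0,0,0,0,0,-0.0024,0.0385,0,0,0,0,0,-0.0024,0.0385,0,0,0,0,0,-0.0024,0.0385,0,0,0,0,0,-0.0024,0.0385,0,0,0,0,0,-0.0024,0.0385,0,0,0,0,0,-0.0024,0.0385,0,0,0,0,0,-0.0024,0.0385,0,0,0,0,0,-0.0024,0.0385,0,0,0,0,0,-0.0024,0.0385,0,0,0,0,0,-0.0024,0.0385,0,0,0,0,0,-0.0012,0.019,0,0,0,0,0,0,0,0,0,0,0,0])

```text
clock: 17.03
position: [0.488, 0.3498, 0.2959]
tool_rot: [0.254, -3.128, 0.0]
contact_force: [-0.4, -1.1, -1.6]
finger_gap: 0.131
```

>>> play_rows(rows=[0,0,0.02,0,0,0,0,0,0,0.03,0,0,0,0,0,0,0.03,0,0,0,0,0,0,0.02,0,0,0,0,0,0,0,0,0,0,0,0,0,0,0,0,0,0,0,0,0,0,0,0,0,0,0,0,0,0,0,0])

```text
clock: 17.7
position: [0.491, 0.3473, 0.22]
tool_rot: [-0.247, 3.129, 0.002]
contact_force: [0.3, -0.4, -0.5]
finger_gap: 0.135
```

```bash
python3 - <<'E'
from h import *
f=save('scene','s6');g=save('side','d6');w=save('wrist','w6');s=observe();print(s['position'],s['tool_rot'],s['contact_force'],s['finger_gap'],s['clock'])
p=np.array([.491,.348,.158]);print([proj(c,p).round(0) for c in(f,g,w)])
o=np.zeros((600,800,3),np.uint8)
x,y=proj(f,p).astype(int);o[:400,:400]=cv2.resize(f['img'][y-60:y+60,x-60:x+60],(400,400))
x,y=proj(g,p).astype(int);o[:400,400:]=cv2.resize(g['img'][y-50:y+50,x-50:x+50],(400,400));o[400:,:267]=cv2.resize(w['img'],(267,200));o[400:,267:533]=cv2.resize(f['img'],(266,200));o[400:,533:]=cv2.resize(g['img'],(267,200))
print(proj(f,p),proj(g,p))
cv2.imwrite('pics/c6.png',o[:,:,::-1])
E
```

```text
[0.49061863 0.34751085 0.21973115] [-2.47406530e-01  3.12921675e+00  1.55051924e-03] [ 0.31901926 -0.35629837 -0.38559119] 0.12995624196977767 17.85
[array([387., 185.]), array([240., 166.]), array([282., 240.])]
[386.74847098 184.54559467] [239.62971488 166.17305534]
```

View pics/c6.png

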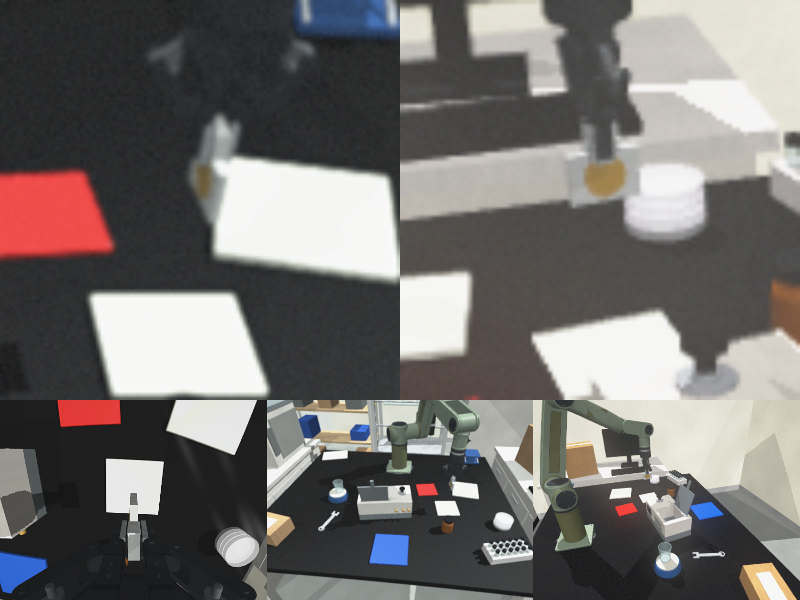

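The plate hangs upright in the grip, with its lower edge at side (240,167) and scene (388,187), against a projected target of (240,166) and (387,185). The flap stands open, and the beaker, jar and wrench are in place. I'll hold it, run a last numeric check and hand in.

>>> play_rows(rows=[0,0,0,0,0,0,0,0,0,0,0,0,0,0,0,0,0,0,0,0,0,0,0,0,0,0,0,0,0,0,0,0,0,0,0,0,0,0,0,0,0,0])

```text
clock: 18.35
position: [0.4898, 0.3472, 0.218]
tool_rot: [0.248, -3.132, 0.0]
contact_force: [-0.6, -0.4, -1.2]
finger_gap: 0.134
```

```bash
python3 - <<'E'
from h import *
f=load('s6');g=load('d6')
print('lower edge',tri(f,(387.7,186.6),g,(239.6,166.9)))
s=observe();print(s['position'],np.abs(s['dq']).max(),s['finger_gap'],s['clock'])
print(sign_off())
E
```

```text
lower edge (array([0.49166582, 0.35170736, 0.15287293]), np.float64(0.001743540591741933))
[0.48977178 0.34724796 0.21803352] 0.0022189671457680097 0.13438476549221673 18.35
the job is handed in; nothing more can be done
None
```

The job is done and handed in at 18.4 s, with the arm still holding the filter plate over the middle of the smaller white tile.

- **Plunger:** I pressed it until the travel stalled at 12 mm (about 17 N upward) and let it go. Later pictures show it back up.
- **Flap:** I swung it back until the force jumped and the motion stalled, then let go. The last pictures show it standing open.
- **Plate:** I drew it straight up and carried it to the tile. The last check put its lower edge at (0.492, 0.352, 0.153), about 14.5 cm above the tile top and about 4 mm from the measured tile centre (0.491, 0.348). It hung upright and was held still (joint speeds about 0.002 rad/s).
- **Left alone:** The beaker, jar and wrench looked undisturbed in the last view.

**Disagreements:**
- The first two-view fix of the plunger missed by 15 mm, so I redid it with the wrist camera.
- My estimate of the flap's stop angle came out at 1.98 rad against the stated 1.9. I put that down to error in where I placed the hinge or the grip.
- The height over the tile came out at about 14.5 cm from the cameras and about 15 cm from the arm's own position.

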